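# Sort the mixed stack of cut parts onto their piles

### The arm

A 7-joint arm with a two-finger parallel gripper is mounted at the origin on the work surface. World frame = base frame: x ahead of the robot, y to its left, z up, the work surface at z = 0. Lengths are in mm, angles in rad, forces in N, time in s.
With the tool pointing down it reaches from about 400 to 925 mm from the base axis. Payload 5.6 kg.
Tool frame: the origin (TCP) lies between the finger pads; the fingertips stand 25 mm ahead of it and the grasp point (between the pads) lies 6 mm ahead of it (ctrl.tcp_to_tips is the distance from the TCP to the fingertips, in mm); z points along the fingers, y is the line along which they close (so a half turn about z gives the same grasp; the last joint's range is limited). The gripper opens to 85 mm and grips with 20 to 120 N. Pads are 22 mm wide; open, the fingers measure 114 mm over their backs; the gripper's body (76 mm by 85 mm) begins 54 mm behind the grasp point. The pads swing forward as they close: fully open they stand 13 mm farther back than shut.
Start: joints at [1.063, 0.468, -0.012, 1.603, 0.006, 1.071, -0.056], TCP at [291.322, -581.067, 256.29] pointing down, gripper open.
Joint ranges: [-2.53, 2.53], [-0.31, 2.02], [-1.57, 1.55], [0.28, 2.44], [-1.29, 4.43], [0.15, 1.84], [-2.92, 2.92]. Speed limits (rad/s): [2.57, 2.57, 3.14, 3.14, 3.14, 3.14, 3.14].

### API

Orientations are given as a unit quaternion [w, x, y, z].
In Python, from rig import get_state, imaging, finish_job, ctrl gives the robot as it stands.
- The arm moves only by the shell command python3 -m inch 'ROWS' [OPENING]. ROWS is JSON, a list of rows, each a list of 6 numbers: the shift along the tool's x, y, z each as a share of 300 mm, from -1 to 1, then the turn, a rotation vector about the tool's x, y, z each as a share of 60 degrees, from -1 to 1. A call has exactly 10 rows; each row is the pose to reach, as a shift and turn from the pose commanded when the call began, along the tool's axes at that moment; what a row does not reach only later rows make up. A row lasts 1/8 s, in which the tool goes at most 62.5 mm and 10.7 degrees, less where a joint would pass 70% of its speed; a pose out of reach is approached as far as the arm can. A call with a number of a shift or a turn outside -1 to 1 is refused whole. A call with a gripper value outside its range is refused whole. OPENING is the opening, from 0 (shut) to 1 (fully open), set as the call begins (- or left out, the last holds). The fingers move at their own pace and stop on an object; the grip force is fixed at half the most. Time passes only in rows, so rows that repeat a pose let the fingers close, or fill a call up. It gives the time, the measured TCP pose, the force, the opening and the grip force at its end, in the units of the state.
- get_state(): the state, without advancing time (a new reading comes with each control period).
- imaging.grab_frame(name): name is "scene" or "side" or "wrist"; returns the picture (480x640x3 uint8, blue, green, red); there is no depth.
- imaging.get_calibration(name): a dict with "K" (3x3 intrinsics, pixels), "rvec" (rotation vector, rad) and "tvec" (3), from world to camera coordinates, as OpenCV has them. Camera axes: x right, y down, z forward; pixel columns grow to the right and rows downward; lengths in mm; the calibration is good to about 2 mm. A picture is of the moment at which its call begins: read the wrist's pose just before it. get_calibration takes no time and is no camera call; for the wrist camera it gives the pose at the moment of the call.
- finish_job(): hands the job in; it is judged then, once.
The state is a dict: "t": time; "joints": joint angles; "qd": joint speeds; "joint_efforts": joint torques, N m; "eef_pos": TCP position; "eef_rot": TCP orientation; "contact_force": force on the tool from outside, world axes, zero at the start; "moment": the same for the moment, N m; "opening": finger opening in mm; "gripper_force": force on a finger pad.
Only numpy, scipy, OpenCV 4.12 (cv2) and the standard library are available. Lean on these libraries where they do the work, as an engineer would, in place of code of your own. Each camera call takes 0.05 s, during which the arm holds its last target. There are 200 camera calls.

### The job

The mixed stack of four furniture parts has to be sorted for assembly: working down from the top, one part at a time, lay each part flat on top of the pile of its own kind (same size and drilling), lengthwise with the pile and with its edges flush to within about a centimetre. Leave the piles where they are, and do not disturb the glue bottle or the tape measure.

Things in the scene. Friction and masses are not known exactly. Their poses are not given: they have to be found in the camera images.
- rail: Loose long rail: the largest part, two small holes at each end; 250 x 64 x 15 mm, white-faced chipboard with bare brown edges framing the white face. Starts at the bottom of the mixed stack, lying on the bench. Origin: centre of its underside; x along its length, y across its width, z up.
- front: Loose drawer front: the second largest, two small holes 96 mm apart on its centre line; 190 x 58 x 15 mm, white-faced chipboard with bare brown edges framing the white face. Starts second from the bottom, on the long rail, up to 10 mm off-centre and twisted up to 0.12 rad against the part below. Origin: centre of its underside; x along its length, y across its width, z up.
- cleat: Loose hanging cleat: the second smallest, three holes in a row on its centre line; 138 x 48 x 15 mm, white-faced chipboard with bare brown edges framing the white face. Starts third from the bottom, on the drawer front, up to 10 mm off-centre and twisted up to 0.12 rad against the part below. Origin: centre of its underside; x along its length, y across its width, z up.
- block: Loose corner block: the smallest, one large hole in the middle, each corner notched out by 10 x 10 mm; 86 x 40 x 15 mm, white-faced chipboard with bare brown edges framing the white face. Starts on top of the stack, on the hanging cleat, up to 10 mm off-centre and twisted up to 0.12 rad against the part below. Origin: centre of its underside; x along its length, y across its width, z up.
- rail_pile: Pile of three parts just like the loose long rail, 250 x 64 mm, 45 mm high in all, loose on the bench (moves as one). Origin: centre of the pile's underside, so its top is at 45 mm in z; x along its length, y across its width, z up.
- front_pile: Pile of three parts just like the loose drawer front, 190 x 58 mm, 45 mm high in all, loose on the bench (moves as one). Origin: centre of the pile's underside, so its top is at 45 mm in z; x along its length, y across its width, z up.
- cleat_pile: Pile of three parts just like the loose hanging cleat, 138 x 48 mm, 45 mm high in all, loose on the bench (moves as one). Origin: centre of the pile's underside, so its top is at 45 mm in z; x along its length, y across its width, z up.
- block_pile: Pile of three parts just like the loose corner block, 86 x 40 mm, 45 mm high in all, loose on the bench (moves as one). Origin: centre of the pile's underside, so its top is at 45 mm in z; x along its length, y across its width, z up.
- glue_bottle: Bystander: white glue bottle with a green band and orange nozzle, 60 mm across, 180 mm high, standing on the bench beyond the parts. Origin: centre of its underside.
- tape_measure: Bystander: yellow tape measure, 70 x 36 x 66 mm, standing on the bench beyond the parts. Origin: centre of its underside.
There are look-alikes about, which are no part of the job. What is shaped like the cleat but black or orange is not meant.

How it is judged:
By the outcome, as a careful person would: the job done as asked, in the order asked, and still so for the second after the job is handed in, with the robot touching nothing.
It also fails if it takes over 122 s, if anything falls off the work surface, if the arm or the gripper's body presses on something with over 40 N, if the wrist force passes 120 N, or if a joint passes its speed limit or range.

## Working session

There is one attempt and no reset: what is moved stays moved. The work goes in short steps, Python scripts to look and compute and a shell command to move; the robot and the scene stay as the last step left them, time stands still between calls to the robot, and variables do not carry over. Pictures are saved under pics/ and viewed, at most 16 in all, crops included, and the job is handed in when it is done.

```bash
ls; mkdir -p pics; python3 - <<'E'
from rig import get_state, imaging, ctrl
import cv2,numpy as np
print(get_state()); print(ctrl.tcp_to_tips)
for n in("scene","side","wrist"):
    c=imaging.get_calibration(n);f=imaging.grab_frame(n);cv2.imwrite(f"pics/{n}0.png",f);print(n,c)
E
```

```text
pics
{'t': 0.0, 'joints': array([ 1.06299148,  0.46837485, -0.0116058 ,  1.60366931,  0.0059838 ,
        1.071396  , -0.05630692]), 'qd': array([ 9.85529897e-04, -3.76198969e-04,  2.13241418e-05,  6.85566744e-04,
        3.88892478e-04, -3.04033838e-04,  4.43367063e-04]), 'joint_efforts': array([ 9.14192951e-04, -5.32391775e+01,  2.19546055e-02, -2.51302707e+01,
        1.15420265e-02,  7.73725798e-03, -1.75183533e-05]), 'eef_pos': array([ 291.06700443, -580.58910052,  255.32088602]), 'eef_rot': array([-8.67702563e-04,  9.73124210e-01,  2.30279069e-01, -2.62159607e-04]), 'contact_force': array([ 0.38214055, -0.53757301, -0.81870132]), 'moment': array([ 0.03966677, -0.00329429,  0.03586698]), 'gripper_force': 0.0, 'opening': 85.63643878323042}
25.0
scene {'K': array([[557.49695072,   0.        , 320.55544727],
       [  0.        , 557.49695072, 234.77655887],
       [  0.        ,   0.        ,   1.        ]]), 'rvec': array([ 1.96544535,  1.10183097, -0.55627372]), 'tvec': array([-206.23618802, -245.27356064, 1975.78765647])}
side {'K': array([[488.9591362 ,   0.        , 315.50822462],
       [  0.        , 488.9591362 , 242.66125359],
       [  0.        ,   0.        ,   1.        ]]), 'rvec': array([ 0.54280089, -2.72208042,  1.16144735]), 'tvec': array([ 445.2637511 ,  208.32116175, 1081.47050615])}
wrist {'K': array([[386.95110209,   0.        , 318.4327991 ],
       [  0.        , 386.95110209, 242.72173509],
       [  0.        ,   0.        ,   1.        ]]), 'rvec': array([-2.4455852 ,  1.50926326,  0.23388166]), 'tvec': array([-650.28384929,  -38.77230148,  379.56523476])}
```

View pics/scene0.png

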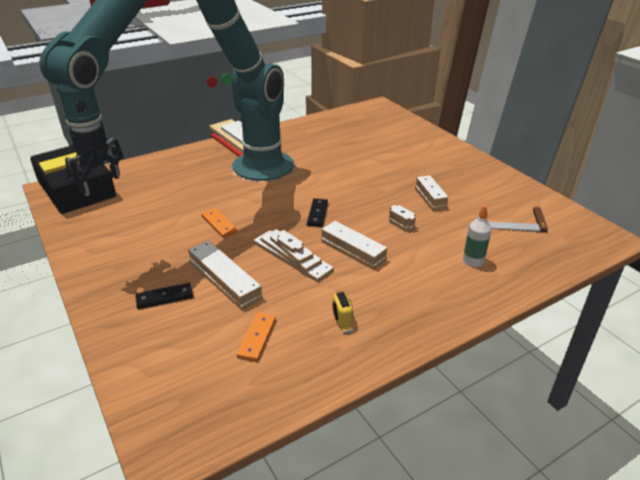

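View pics/side0.png

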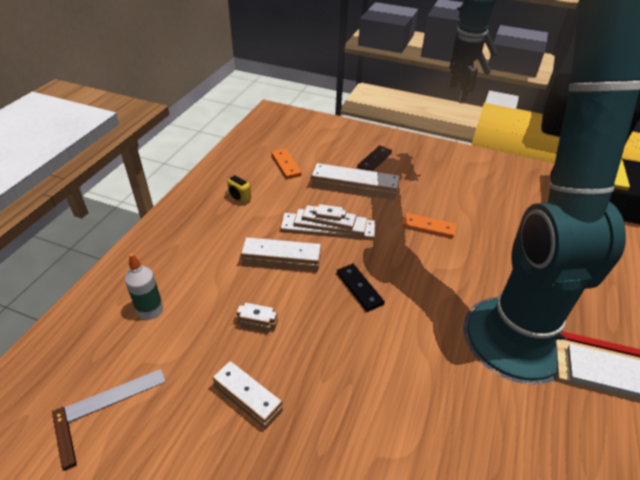

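The scene view shows the rail pile at (224,270), stack at (290,245), front pile at (354,240), block pile at (402,213) and cleat pile at (432,188). The black and orange cleats at (164,295), (318,211), (218,221) and (257,335) are look-alikes to ignore. The side view shows the same things: rail pile (355,178), stack (329,211), front pile (282,248), block pile (256,312), cleat pile (247,388).

```bash
cat > h.py <<'E'
from rig import get_state, imaging
import cv2,numpy as np
from scipy.spatial.transform import Rotation as R
def P(c): return c["K"]@np.c_[cv2.Rodrigues(c["rvec"])[0],c["tvec"]]
def tri(c1,p1,c2,p2):
    X=cv2.triangulatePoints(P(c1),P(c2),np.array(p1,float).reshape(2,1),np.array(p2,float).reshape(2,1)); return (X[:3]/X[3]).ravel()
def ray(c,p,z):
    Rm=cv2.Rodrigues(c["rvec"])[0]; o=-Rm.T@c["tvec"]; d=Rm.T@np.linalg.inv(c["K"])@[p[0],p[1],1]; return o+d*(z-o[2])/d[2]
def pose():
    s=get_state(); q=s["eef_rot"]; return s["eef_pos"],R.from_quat([q[1],q[2],q[3],q[0]]),s
def go(p,yaw):
    """move numbers to TCP p, tool down, with closing line (tool y) at yaw (mod pi)"""
    e,r,s=pose()
    best=None
    for k in(0,1):
        a=yaw+k*np.pi; y=np.array([np.cos(a),np.sin(a),0]); z=np.array([0,0,-1.])
        t=R.from_matrix(np.c_[np.cross(y,z),y,z]); rv=(r.inv()*t).as_rotvec()
        if best is None or np.linalg.norm(rv)<np.linalg.norm(best): best=rv
    d=r.inv().apply(np.array(p)-e)
    return np.round(d/300,4),np.round(np.degrees(best)/60,4),np.round(s["joints"],2)[-1]
E
python3 - <<'E'
from h import *
np.set_printoptions(suppress=True,precision=1)
s,d=imaging.get_calibration("scene"),imaging.get_calibration("side")
for n,a,b in[("rail",(224,270),(355,178)),("stack",(289,240),(329,211)),("front",(354,240),(282,248)),("block",(402,213),(256,312)),("cleat",(432,188),(247,388))]: print(n,tri(s,a,d,b))
e,r,_=pose(); w=imaging.get_calibration("wrist"); Rm=cv2.Rodrigues(w["rvec"])[0]
print(e,r.as_matrix()); print("cam in tool",r.inv().apply(-Rm.T@w["tvec"]-e)); print(r.as_matrix().T@Rm.T)
E
```

```text
rail [ 506.2 -365.9   34.5]
stack [ 511.5 -172.3   59.3]
front [578.3  -8.4  41.3]
block [544.1 191.1  42.1]
cleat [478.4 362.   42.3]
[ 291.1 -580.7  255.6] [[ 0.9  0.4 -0. ]
 [ 0.4 -0.9  0. ]
 [-0.  -0.  -1. ]]
cam in tool [  76.9    1.1 -117.2]
[[ 0.  -1.  -0.3]
 [ 1.   0.  -0. ]
 [ 0.  -0.3  1. ]]
```

```bash
python3 -c "
from h import *
e,r,s=pose();print(go([480,-380,300],-np.pi/2))"
```

```text
(array([ 0.8627, -0.3163, -0.1478]), array([-1.200e-03,  4.000e-04,  4.437e-01]), np.float64(-0.06))
```

```bash
python3 -m inch '[[0.1,-0.04,-0.02,0,0,0.05],[0.25,-0.09,-0.04,0,0,0.13],[0.42,-0.15,-0.07,0,0,0.22],[0.6,-0.22,-0.1,0,0,0.31],[0.75,-0.28,-0.13,0,0,0.39],[0.83,-0.31,-0.145,0,0,0.43],[0.863,-0.316,-0.148,0,0,0.444],[0.863,-0.316,-0.148,0,0,0.444],[0.863,-0.316,-0.148,0,0,0.444],[0.863,-0.316,-0.148,0,0,0.444]]'
cat > snap.py <<'E'
import sys,pickle
from h import *
e,r,_=pose(); c=imaging.get_calibration("wrist"); f=imaging.grab_frame("wrist"); n=sys.argv[1]
cv2.imwrite(f"pics/{n}.png",f); pickle.dump(c,open(f"pics/{n}.pkl","wb")); print(e)
E
python3 snap.py A; python3 -c "
from h import *
print(go([500,-150,300],-np.pi/2))"
```

```text
t: 1.4
eef_pos: [479.1, -381.5, 300.4]
eef_rot: [0.0, 1.0, -0.001, -0.0]
contact_force: [0.5, -0.9, 0.2]
opening: 85.3
gripper_force: 0.0
[ 479.1167229  -381.54898416  300.37968727]
(array([ 0.0672, -0.7711,  0.0015]), array([ 0.0001,  0.0005, -0.002 ]), np.float64(-0.96))
```

View pics/A.png

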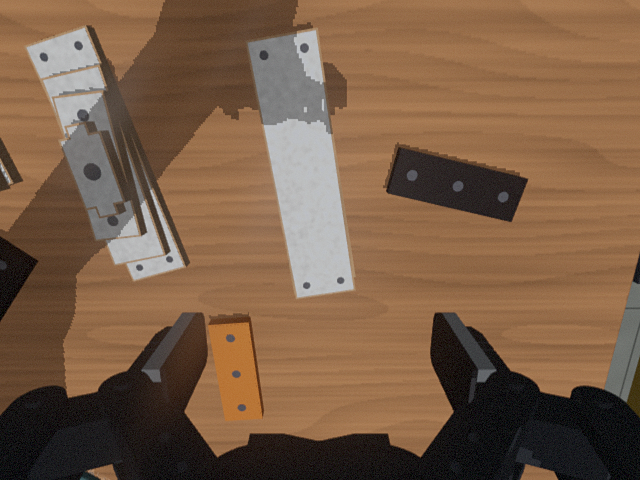

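Wrist view A shows the rail pile (301,165; two holes at each end) and the stack with the block on top (92,172), plus the black and orange cleats, which are not meant.

```bash
python3 -m inch '[[0.006,-0.07,0,0,0,0],[0.015,-0.19,0,0,0,0],[0.03,-0.35,0,0,0,0],[0.04,-0.52,0,0,0,0],[0.055,-0.66,0,0,0,0],[0.065,-0.75,0,0,0,0],[0.067,-0.771,0,0,0,0],[0.067,-0.771,0,0,0,0],[0.067,-0.771,0,0,0,0],[0.067,-0.771,0,0,0,0]]' | head -2; python3 snap.py B; python3 -m inch '[[0.006,-0.08,0,0,0,0],[0.015,-0.2,0,0,0,0],[0.02,-0.36,0,0,0,0],[0.03,-0.54,0,0,0,0],[0.035,-0.69,0,0,0,0],[0.04,-0.78,0,0,0,0],[0.04,-0.8,0,0,0,0],[0.04,-0.8,0,0,0,0],[0.04,-0.8,0,0,0,0],[0.04,-0.8,0,0,0,0]]' | head -2; python3 snap.py C; python3 -m inch '[[-0.006,-0.08,0,0,0,0],[-0.015,-0.2,0,0,0,0],[-0.04,-0.36,0,0,0,0],[-0.06,-0.52,0,0,0,0],[-0.09,-0.64,0,0,0,0],[-0.1,-0.69,0,0,0,0],[-0.1,-0.7,0,0,0,0],[-0.1,-0.7,0,0,0,0],[-0.1,-0.7,0,0,0,0],[-0.1,-0.7,0,0,0,0]]' | head -2; python3 snap.py D
python3 - <<'E'
import cv2,numpy as np
from h import *
ims=[]
for n in "ABCD":
    f=cv2.imread(f"pics/{n}.png"); hsv=cv2.cvtColor(f,cv2.COLOR_BGR2HSV)
    m=((hsv[...,1]<60)&(hsv[...,2]>85)).astype(np.uint8)*255
    m=cv2.morphologyEx(m,cv2.MORPH_CLOSE,np.ones((5,5)))
    g=f.copy(); g[m>0]=(g[m>0]//2+[0,127,0]).astype(np.uint8)
    ims.append(cv2.resize(np.hstack([f,g]) if 0 else g,(400,300)))
cv2.imwrite("pics/mos.png",np.vstack([np.hstack(ims[:2]),np.hstack(ims[2:])]))
E
```

```text
t: 2.7
eef_pos: [500.2, -150.1, 300.5]
[ 500.20240889 -150.11683386  300.53085008]
t: 4.0
eef_pos: [512.6, 89.7, 300.7]
[512.6379162   89.69594691 300.69700177]
t: 5.3
eef_pos: [483.0, 300.0, 300.7]
[482.9986656  299.99665395 300.72447542]
```

View pics/mos.png

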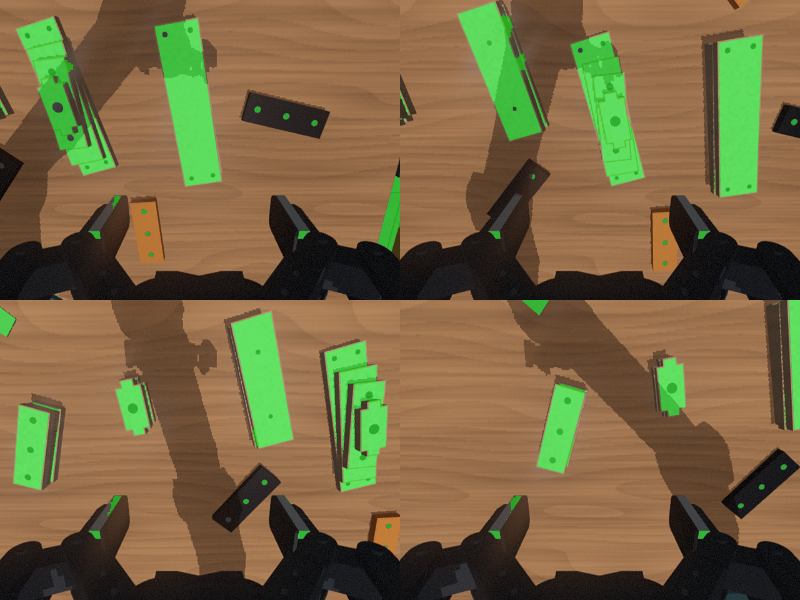

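Views A–D show all four piles segmented cleanly (half-scale pixels, per tile). A: rail pile (188,105). C: front pile (262,380), cleat pile (32,447), block pile (133,405). D: cleat pile (561,428), block pile (671,387). B and C show the stack with the block on top. The piles are identified by size and drilling, and the black and orange cleats aren't white-faced.

```bash
cat > fit.py <<'E'
from h import *
import pickle
def mask(f,close=5):
    hsv=cv2.cvtColor(f,cv2.COLOR_BGR2HSV)
    m=((hsv[...,1]<60)&(hsv[...,2]>85)).astype(np.uint8)*255
    if close: m=cv2.morphologyEx(m,cv2.MORPH_CLOSE,np.ones((close,close)))
    return cv2.morphologyEx(m,cv2.MORPH_OPEN,np.ones((5,5)))
def fit(n,px,z,close=5):
    f=cv2.imread(f"pics/{n}.png"); c=pickle.load(open(f"pics/{n}.pkl","rb"))
    k,l=cv2.connectedComponents(mask(f,close)); 
    o=np.argwhere(l>0)[:,::-1]; q=o[np.argmin(((o-px)**2).sum(1))]; lab=(l==l[q[1],q[0]]).astype(np.uint8)
    ct=max(cv2.findContours(lab,cv2.RETR_EXTERNAL,cv2.CHAIN_APPROX_NONE)[0],key=len)[:,0]
    w=np.array([ray(c,p,z)[:2] for p in ct],np.float32)
    (cx,cy),(a,b),t=cv2.minAreaRect(w); 
    if a<b: a,b,t=b,a,t+90
    t=(t+90)%180-90
    pc=P(c)@[cx,cy,z,1]; return dict(c=np.array([cx,cy]),L=a+1,W=b+1,yaw=t,px=pc[:2]/pc[2],cal=c)
E
python3 - <<'E'
from fit import *
np.set_printoptions(suppress=True,precision=1)
for n,z,v in [("rail",45,[("A",(301,180),5),("B",(660,0),0)]),("rail",45,[("A",(301,180),5),("B",(532,180),5)]),("front",45,[("C",(524,110),5),("B",(150,90),5)]),("block",45,[("C",(212,165),5),("D",(435,130),5)]),("cleat",45,[("C",(52,240),5),("D",(257,210),5)]),
 ("blockS",60,[("B",(327,185),0),("C",(582,205),0),("A",(105,190),0)])][1:]:
    r=[fit(a,p,z,k) for a,p,k in v]
    for x in r: print(n,x["c"],"LW",round(x["L"],1),round(x["W"],1),"yaw",round(x["yaw"],2))
    print("   tri",tri(r[0]["cal"],r[0]["px"],r[1]["cal"],r[1]["px"]))
E
```

```text
rail [ 504.9 -369.8] LW 247.8 61.8 yaw 9.1
rail [ 505.  -369.5] LW 247.6 61.8 yaw 9.03
   tri [ 504.8 -369.8   44.5]
front [ 522.2 -161.8] LW 229.5 81.4 yaw 15.76
front [578.1 -15.6] LW 187.5 69.9 yaw 15.77
   tri [564.  -64.  190.6]
block [542.8 190.2] LW 83.8 37.8 yaw 9.72
block [542.8 190.5] LW 83.4 37.8 yaw 9.66
   tri [542.7 190.3  44.6]
cleat [476.7 360.9] LW 136.1 45.8 yaw -16.61
cleat [478.2 359.3] LW 140.1 48.6 yaw -16.46
   tri [478.2 358.8  47.8]
blockS [ 482.7 -176.4] LW 142.9 58.1 yaw 15.86
blockS [ 512.9 -174.6] LW 83.7 37.8 yaw 11.26
blockS [ 512.9 -175.2] LW 83.3 37.7 yaw 11.06
   tri [ 499.8 -174.5   66.4]
```

```bash
python3 - <<'E'
from fit import *
np.set_printoptions(suppress=True,precision=1)
for n,z,v in [("front",45,[("C",(400,150),0),("B",(150,90),0)]),("cleat",45,[("C",(60,240),0),("D",(245,210),0)]),
 ("blockS",60,[("C",(582,205),0),("A",(105,190),0)])]:
    r=[fit(a,p,z,k) for a,p,k in v]
    for x in r: print(n,x["c"],"LW",round(x["L"],1),round(x["W"],1),"yaw",round(x["yaw"],2))
    print("   tri",tri(r[0]["cal"],r[0]["px"],r[1]["cal"],r[1]["px"]))
print(go([512.9,-174.9,160],np.radians(11.16+90)))
E
```

```text
front [576.1  -8.7] LW 187.7 55.8 yaw 15.79
front [576.2  -8.8] LW 187.5 55.9 yaw 15.75
   tri [576.2  -8.7  44.7]
cleat [476.7 360.9] LW 136.1 45.8 yaw -16.61
cleat [476.7 361.2] LW 136.0 45.7 yaw -16.59
   tri [476.6 361.3  44.5]
blockS [ 512.9 -174.6] LW 83.7 37.8 yaw 11.26
blockS [ 512.9 -175.2] LW 83.3 37.7 yaw 11.06
   tri [ 512.8 -174.9   59.5]
(array([0.1, 1.6, 0.5]), array([ 0. , -0. , -0.2]), np.float64(-2.31))
```

```bash
python3 -m inch '[[0.01,0.08,0.01,0,0,-0.02],[0.02,0.2,0.03,0,0,-0.04],[0.03,0.36,0.05,0,0,-0.07],[0.04,0.54,0.1,0,0,-0.1],[0.05,0.7,0.15,0,0,-0.13],[0.06,0.82,0.2,0,0,-0.16],[0.08,0.9,0.25,0,0,-0.18],[0.1,1,0.3,0,0,-0.186],[0.1,1,0.3,0,0,-0.186],[0.1,1,0.3,0,0,-0.186]]' 1|head -2
python3 - <<'E'
from h import *
print(go([512.9,-174.9,110],np.radians(11.16+90)))
E
```

```text
t: 6.6
eef_pos: [512.5, 1.6, 211.0]
(array([-0.1129,  0.5776,  0.3363]), array([-0.0004, -0.0004, -0.    ]), np.float64(-1.55))
```

```bash
python3 -m inch '[[-0.01,0.06,0.03,0,0,0],[-0.03,0.16,0.08,0,0,0],[-0.06,0.3,0.16,0,0,0],[-0.085,0.43,0.24,0,0,0],[-0.105,0.53,0.3,0,0,0],[-0.112,0.57,0.33,0,0,0],[-0.113,0.578,0.336,0,0,0],[-0.113,0.578,0.336,0,0,0],[-0.113,0.578,0.336,0,0,0],[-0.113,0.578,0.336,0,0,0]]' 1|head -2; python3 snap.py E1
python3 - <<'E'
from h import *
print(go([512.9,-174.9,72.5],np.radians(11.16+90)))
E
```

```text
t: 7.85
eef_pos: [513.2, -174.9, 110.5]
[ 513.16777961 -174.89741115  110.4532975 ]
(array([-0.0006, -0.0006,  0.1261]), array([ 0.0003, -0.0007,  0.0009]), np.float64(-1.23))
```

View pics/E1.png

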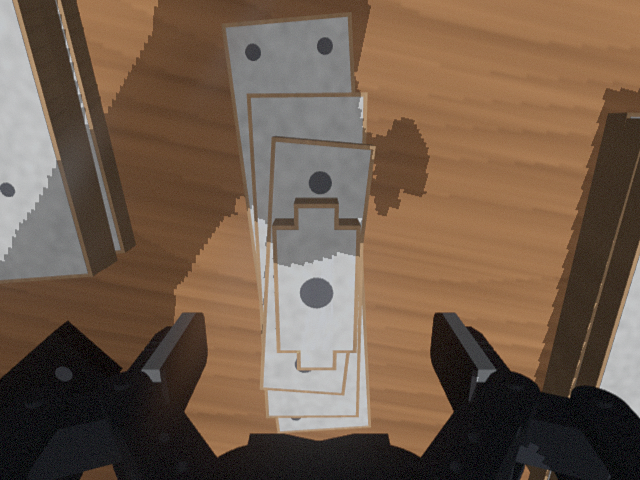

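Close view E1: the top part is the block, notched at the corners with one large hole at (317,293), aligned and centred between the fingers. Descend and grip.

```bash
python3 -m inch '[[0,0,0.02,0,0,0],[0,0,0.06,0,0,0],[0,0,0.1,0,0,0],[0,0,0.12,0,0,0],[0,0,0.126,0,0,0],[0,0,0.126,0,0,0],[0,0,0.126,0,0,0],[0,0,0.126,0,0,0],[0,0,0.126,0,0,0],[0,0,0.126,0,0,0]]' 1; python3 -m inch '[[0,0,0,0,0,0],[0,0,0,0,0,0],[0,0,0,0,0,0],[0,0,0,0,0,0],[0,0,0,0,0,0],[0,0,0,0,0,0],[0,0,0,0,0,0],[0,0,0,0,0,0],[0,0,0,0,0,0],[0,0,0,0,0,0]]' 0.3
```

```text
t: 9.15
eef_pos: [512.8, -175.7, 72.2]
eef_rot: [0.0, 0.995, 0.097, 0.0]
contact_force: [0.2, 0.5, -0.3]
opening: 85.3
gripper_force: 0.0
t: 10.4
eef_pos: [513.1, -175.8, 72.4]
eef_rot: [0.0, 0.995, 0.097, 0.0]
contact_force: [-0.3, 0.0, 5.6]
opening: 38.4
gripper_force: 61.7
```

```bash
python3 -m inch '[[0,0,-0.02,0,0,0],[0,0,-0.06,0,0,0],[0,0,-0.11,0,0,0],[0,0,-0.15,0,0,0],[0,0,-0.18,0,0,0],[0,0,-0.19,0,0,0],[0,0,-0.19,0,0,0],[0,0,-0.19,0,0,0],[0,0,-0.19,0,0,0],[0,0,-0.19,0,0,0]]'; python3 snap.py E2; python3 - <<'E'
from h import *
print(go([542.8,190.4,130],np.radians(9.7+90)))
E
```

```text
t: 11.65
eef_pos: [512.6, -175.6, 128.8]
eef_rot: [-0.0, 0.995, 0.097, -0.0]
contact_force: [0.0, 0.5, 0.6]
opening: 38.1
gripper_force: 61.1
[ 512.59823144 -175.60855237  128.77511837]
(array([ 0.3347, -1.1776, -0.0037]), array([-0.0002,  0.0004,  0.0242]), np.float64(-1.23))
```

View pics/E2.png

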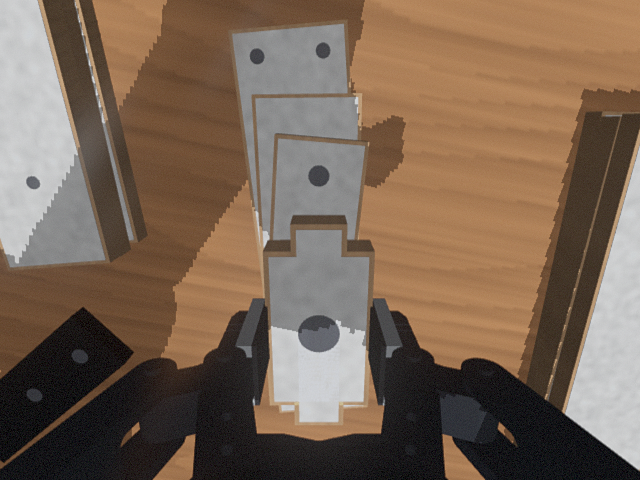

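The block is held level (hole at (319,333)), and the cleat below it looks undisturbed.

```bash
python3 -c "
from fit import *
import pickle
c=pickle.load(open('pics/E2.pkl','rb'));print(ray(c,(319,333),60+56.3))"
python3 -m inch '[[0.02,-0.06,0,0,0,0],[0.05,-0.16,0,0,0,0],[0.09,-0.3,0,0,0,0],[0.13,-0.46,0,0,0,0.01],[0.18,-0.62,0,0,0,0.01],[0.22,-0.77,0,0,0,0.015],[0.26,-0.9,0,0,0,0.02],[0.28,-0.97,0,0,0,0.02],[0.285,-1,0,0,0,0.024],[0.285,-1,0,0,0,0.024]]'|head -2;python3 -c "
from h import *
print(go([542.8,190.4,110],np.radians(9.7+90)))"
```

```text
[ 513.36869806 -176.78223025  116.3       ]
t: 12.95
eef_pos: [538.1, 135.9, 129.0]
(array([ 0.0462, -0.1765,  0.0633]), array([0.    , 0.0004, 0.0013]), np.float64(-1.85))
```

```bash
python3 -m inch '[[0.01,-0.04,0.01,0,0,0],[0.03,-0.1,0.02,0,0,0],[0.04,-0.16,0.04,0,0,0],[0.045,-0.178,0.06,0,0,0],[0.045,-0.178,0.08,0,0,0],[0.045,-0.178,0.11,0,0,0],[0.045,-0.178,0.14,0,0,0],[0.045,-0.178,0.155,0,0,0],[0.045,-0.178,0.16,0,0,0],[0.045,-0.178,0.16,0,0,0]]'|head -2; python3 snap.py F1; python3 -c "
from h import *
print(go([542.4,191,73],np.radians(9.7+90)))"
```

```text
t: 14.2
eef_pos: [543.0, 190.1, 81.1]
[543.01443062 190.09086119  81.11042027]
(array([-0.0017, -0.0033,  0.0274]), array([-0.    , -0.0003,  0.    ]), np.float64(-1.96))
```

View pics/F1.png

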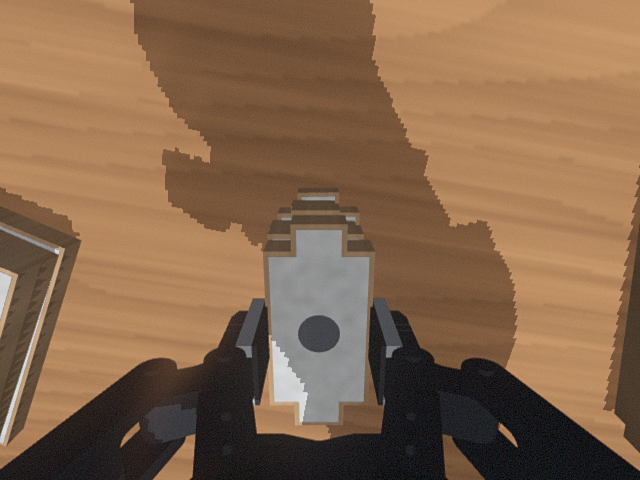

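F1: the held block lines up with the pile below, with notches matching around (319,215). Lower and release.

```bash
python3 -m inch '[[0,-0.002,0.005,0,0,0],[-0.001,-0.002,0.012,0,0,0],[-0.001,-0.002,0.018,0,0,0],[-0.001,-0.002,0.024,0,0,0],[-0.001,-0.002,0.027,0,0,0],[-0.001,-0.002,0.028,0,0,0],[-0.001,-0.002,0.028,0,0,0],[-0.001,-0.002,0.028,0,0,0],[-0.001,-0.002,0.028,0,0,0],[-0.001,-0.002,0.028,0,0,0]]'; python3 -m inch '[[0,0,0,0,0,0],[0,0,0,0,0,0],[0,0,0,0,0,0],[0,0,0,0,0,0],[0,0,-0.01,0,0,0],[0,0,-0.05,0,0,0],[0,0,-0.11,0,0,0],[0,0,-0.17,0,0,0],[0,0,-0.22,0,0,0],[0,0,-0.24,0,0,0]]' 1; python3 -c "
from h import *
e,r,_=pose();print(go([510,-165,190],np.radians(104)))"; python3 snap.py F2
```

```text
t: 15.5
eef_pos: [542.5, 190.7, 72.7]
eef_rot: [0.0, 0.996, 0.085, 0.0]
contact_force: [-0.3, 1.0, -0.9]
opening: 38.1
gripper_force: 61.1
t: 16.75
eef_pos: [543.1, 190.9, 146.3]
eef_rot: [-0.0, 0.996, 0.085, 0.001]
contact_force: [-0.6, -0.3, -0.6]
opening: 85.3
gripper_force: 0.0
(array([-0.3084,  1.1506, -0.1466]), array([-0.0002, -0.0022, -0.0716]), np.float64(-1.94))
[543.13139119 190.86167988 146.34812687]
```

```bash
python3 -m inch '[[-0.02,0.06,-0.03,0,0,-0.01],[-0.05,0.16,-0.06,0,0,-0.02],[-0.09,0.32,-0.1,0,0,-0.03],[-0.14,0.5,-0.13,0,0,-0.04],[-0.18,0.68,-0.147,0,0,-0.05],[-0.22,0.83,-0.147,0,0,-0.06],[-0.25,0.93,-0.147,0,0,-0.07],[-0.265,0.99,-0.147,0,0,-0.07],[-0.27,1,-0.147,0,0,-0.07],[-0.27,1,-0.147,0,0,-0.07]]'|head -2; python3 snap.py G1; python3 - <<'E'
from fit import *
x=fit("F2",(317,300),60,0); print("block placed",{k:x[k] for k in("c","L","W","yaw")})
f=cv2.imread("pics/F2.png");g=cv2.imread("pics/G1.png"); cv2.imwrite("pics/m2.png",cv2.resize(np.hstack([f,g]),(800,300)))
E
```

```text
t: 18.05
eef_pos: [513.1, -118.0, 188.5]
[ 513.11632331 -117.98871147  188.50831196]
block placed {'c': array([542.81829834, 189.61897278]), 'L': 83.01121520996094, 'W': 37.18825149536133, 'yaw': 9.712571144104004}
```

View pics/m2.png

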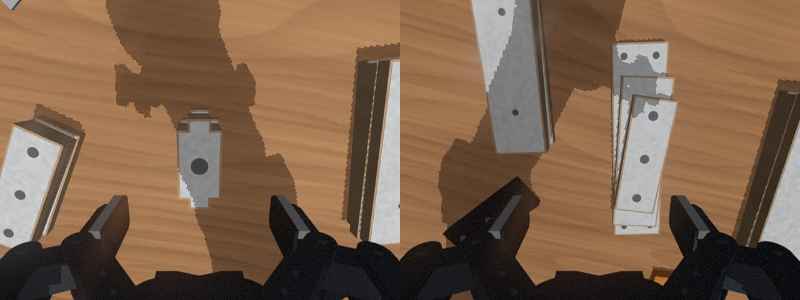

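Left: the block sits flush on its pile. Right: the cleat, with three holes (px (392,256)), is now the top of the stack, with the front and the rail under it.

```bash
python3 - <<'E'
from fit import *
for n,p in(("G1",(385,225)),("G1",(395,290))):
    x=fit(n,p,45,0); print({k:x[k] for k in("c","L","W","yaw")})
c=x["c"]; print(go([*c,57.5],np.radians(90+x["yaw"])))
E
```

```text
{'c': array([ 512.49963379, -172.33424377]), 'L': 135.3216552734375, 'W': 45.51822280883789, 'yaw': 6.303280830383301}
{'c': array([ 512.49963379, -172.33424377]), 'L': 135.3216552734375, 'W': 45.51822280883789, 'yaw': 6.303280830383301}
(array([-0.0465,  0.1769,  0.4369]), array([-0.0006,  0.0002,  0.1281]), np.float64(-1.25))
```

```bash
python3 -m inch '[[-0.01,0.03,0.01,0,0,0.02],[-0.02,0.08,0.04,0,0,0.06],[-0.035,0.14,0.08,0,0,0.1],[-0.0465,0.177,0.13,0,0,0.128],[-0.0465,0.177,0.2,0,0,0.128],[-0.0465,0.177,0.28,0,0,0.128],[-0.0465,0.177,0.35,0,0,0.128],[-0.0465,0.177,0.4,0,0,0.128],[-0.0465,0.177,0.425,0,0,0.128],[-0.0465,0.177,0.43,0,0,0.128]]'|head -2; python3 - <<'E'
from h import *
print(go([512.5,-172.3,57.8],np.radians(96.3)))
E
```

```text
t: 19.35
eef_pos: [512.4, -173.7, 59.4]
(array([ 0.0009, -0.0046,  0.0052]), array([-0.0001,  0.0005, -0.0014]), np.float64(-1.3))
```

```bash
python3 -m inch '[[0.001,-0.004,0.005,0,0,0],[0.001,-0.004,0.005,0,0,0],[0.001,-0.004,0.005,0,0,0],[0.001,-0.004,0.005,0,0,0],[0.001,-0.004,0.005,0,0,0],[0.001,-0.004,0.005,0,0,0],[0.001,-0.004,0.005,0,0,0],[0.001,-0.004,0.005,0,0,0],[0.001,-0.004,0.005,0,0,0],[0.001,-0.004,0.005,0,0,0]]' 0.35; python3 -m inch '[[0,0,-0.02,0,0,0],[0,0,-0.06,0,0,0],[0,0,-0.12,0,0,0],[0,0,-0.18,0,0,0],[0,0,-0.24,0,0,0],[0,0,-0.28,0,0,0],[0,0,-0.3,0,0,0],[0,0,-0.3,0,0,0],[0,0,-0.3,0,0,0],[0,0,-0.3,0,0,0]]';python3 snap.py G2;  python3 - <<'E'
from fit import *
e,r,_=pose()
x=fit("G2",(318,290),e[2]-57.8+45,3); print({k:x[k] for k in("c","L","W","yaw")})
print(go([476.7,361.0,e[2]],np.radians(90-16.6)))
E
```

```text
t: 20.6
eef_pos: [513.3, -172.5, 59.2]
eef_rot: [0.0, 0.999, 0.054, 0.001]
contact_force: [-1.1, 0.3, 5.4]
opening: 46.4
gripper_force: 62.1
t: 21.85
eef_pos: [512.3, -172.3, 147.6]
eef_rot: [-0.0, 0.999, 0.054, -0.001]
contact_force: [-0.4, 0.8, -1.3]
opening: 45.9
gripper_force: 61.5
[ 512.29829093 -172.2884305   147.64645685]
{'c': array([ 520.62640381, -172.37226868]), 'L': 117.16522216796875, 'W': 44.665504455566406, 'yaw': 6.257190227508545}
(array([ 7.46e-02, -1.78e+00,  7.00e-04]), array([-2.000e-04,  1.000e-03,  3.805e-01]), np.float64(-1.28))
```

```bash
python3 -m inch '[[0,-0.05,0,0,0,0.01],[0.005,-0.14,0,0,0,0.03],[0.01,-0.28,0,0,0,0.06],[0.02,-0.44,0,0,0,0.09],[0.025,-0.6,0,0,0,0.13],[0.03,-0.74,0,0,0,0.16],[0.035,-0.85,0,0,0,0.18],[0.04,-0.92,0,0,0,0.19],[0.04,-0.94,0,0,0,0.19],[0.04,-0.94,0,0,0,0.19]]'|head -2; python3 -c "
from h import *
print(go([476.7,361,120],np.radians(90-16.6)))"
```

```text
t: 23.15
eef_pos: [493.6, 109.4, 148.2]
(array([-0.1311, -0.8303,  0.0937]), array([0.0003, 0.0003, 0.1912]), np.float64(-2.04))
```

```bash
python3 -m inch '[[-0.01,-0.05,0,0,0,0.01],[-0.025,-0.14,0,0,0,0.03],[-0.045,-0.28,0,0,0,0.06],[-0.07,-0.44,0.01,0,0,0.1],[-0.095,-0.6,0.03,0,0,0.14],[-0.115,-0.72,0.05,0,0,0.17],[-0.128,-0.8,0.07,0,0,0.19],[-0.131,-0.83,0.09,0,0,0.191],[-0.131,-0.83,0.094,0,0,0.191],[-0.131,-0.83,0.094,0,0,0.191]]'|head -2;  python3 -c "
from h import *
print(go([476.7,361,75],np.radians(90-16.6)))"
```

```text
t: 24.4
eef_pos: [478.0, 358.9, 119.9]
(array([-0.0061, -0.0058,  0.1497]), array([ 0.0012, -0.0002, -0.0025]), np.float64(-2.66))
```

```bash
python3 -m inch '[[-0.003,-0.003,0.01,0,0,0],[-0.003,-0.003,0.03,0,0,0],[-0.003,-0.003,0.06,0,0,0],[-0.003,-0.003,0.09,0,0,0],[-0.003,-0.003,0.11,0,0,0],[-0.003,-0.003,0.122,0,0,0],[-0.003,-0.003,0.122,0,0,0],[-0.003,-0.003,0.122,0,0,0],[-0.003,-0.003,0.122,0,0,0],[-0.003,-0.003,0.122,0,0,0]]'|head -2;  python3 snap.py H1; python3 -c "
from fit import *
print(go([476.7,361,74.2],np.radians(90-16.6)))
x=fit('H1',(318,290),99-7,3); print({k:x[k] for k in('c','L','W','yaw')})
"
```

```text
t: 25.65
eef_pos: [476.8, 362.0, 83.7]
[476.80508729 361.95349945  83.67487305]
(array([0.0006, 0.0031, 0.0315]), array([-0.0002, -0.0002, -0.0006]), np.float64(-2.68))
{'c': array([495.57138062, 355.49191284]), 'L': 98.29658508300781, 'W': 37.57759475708008, 'yaw': -16.633644104003906}
```

View pics/H1.png

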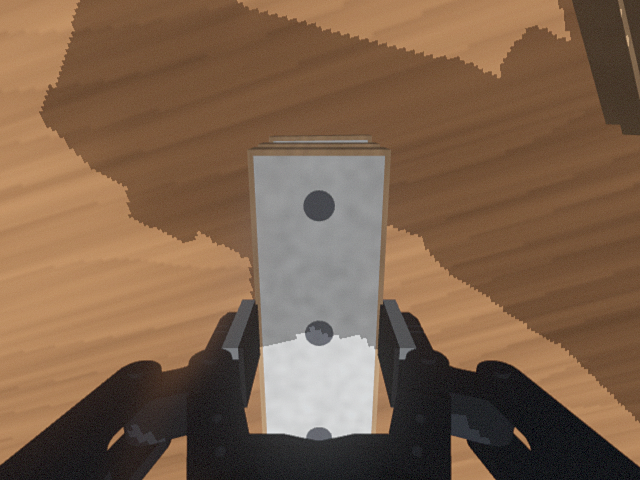

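H1: the held cleat (middle hole (319,333)) is centred and parallel over its pile, whose end shows at (319,140).

```bash
python3 -m inch '[[0,0.002,0.006,0,0,0],[0,0.002,0.014,0,0,0],[0,0.002,0.022,0,0,0],[0,0.002,0.028,0,0,0],[0,0.002,0.031,0,0,0],[0,0.002,0.033,0,0,0],[0,0.002,0.033,0,0,0],[0,0.002,0.033,0,0,0],[0,0.002,0.033,0,0,0],[0,0.002,0.033,0,0,0]]'; python3 -m inch '[[0,0,0,0,0,0],[0,0,0,0,0,0],[0,0,0,0,0,0],[0,0,0,0,0,0],[0,0,-0.01,0,0,0],[0,0,-0.05,0,0,0],[0,0,-0.12,0,0,0],[0,0,-0.2,0,0,0],[0,0,-0.26,0,0,0],[0,0,-0.28,0,0,0]]' 1|head -2; python3 snap.py H2; python3 -c "
from fit import *
x=fit('H2',(318,260),60,3); print({k:x[k] for k in('c','L','W','yaw')})
print(go([510,-165,180],np.radians(100)))
"
```

```text
t: 26.95
eef_pos: [476.4, 361.3, 74.2]
eef_rot: [0.0, 0.989, -0.145, -0.0]
contact_force: [-1.6, -1.6, 5.1]
opening: 46.1
gripper_force: 62.2
t: 28.2
eef_pos: [477.1, 361.7, 159.3]
[477.11267116 361.74540891 159.29418658]
{'c': array([476.09539795, 360.61785889]), 'L': 135.14950561523438, 'W': 45.37324523925781, 'yaw': -16.589080810546875}
(array([ 0.608 ,  1.6506, -0.0715]), array([-0.0013, -0.0016, -0.4439]), np.float64(-2.66))
```

```bash
python3 -m inch '[[0.02,0.05,-0.01,0,0,-0.02],[0.05,0.14,-0.03,0,0,-0.05],[0.1,0.28,-0.05,0,0,-0.09],[0.17,0.45,-0.07,0,0,-0.14],[0.23,0.62,-0.07,0,0,-0.19],[0.29,0.78,-0.07,0,0,-0.24],[0.33,0.9,-0.07,0,0,-0.28],[0.35,0.97,-0.07,0,0,-0.3],[0.365,1,-0.07,0,0,-0.3],[0.365,1,-0.07,0,0,-0.3]]'|head -2; python3 -c "
from h import *
print(go([500,-150,180],np.radians(100)))"
```

```text
t: 29.5
eef_pos: [495.6, 42.5, 178.2]
(array([ 1.000e-04,  6.417e-01, -6.000e-03]), array([-1.000e-04,  6.000e-04, -1.449e-01]), np.float64(-1.77))
```

```bash
python3 -m inch '[[0,0.05,0,0,0,-0.01],[0,0.14,0,0,0,-0.03],[0,0.27,0,0,0,-0.06],[0,0.4,0,0,0,-0.09],[0,0.52,0,0,0,-0.12],[0,0.6,0,0,0,-0.14],[0,0.64,0,0,0,-0.145],[0,0.64,0,0,0,-0.145],[0,0.64,0,0,0,-0.145],[0,0.64,0,0,0,-0.145]]'|head -2;python3 snap.py I1; python3 - <<'E'
from fit import *
for p in((340,200),(345,260)):
    x=fit("I1",p,30,0); print({k:x[k] for k in("c","L","W","yaw","px")})
c=x["c"]; print(go([*c,45.5],np.radians(90+x["yaw"])))
E
```

```text
t: 30.75
eef_pos: [500.3, -148.1, 178.6]
[ 500.31761884 -148.10791243  178.56022756]
{'c': array([ 507.92370605, -172.08580017]), 'L': 187.26368713378906, 'W': 55.460697174072266, 'yaw': 11.734061241149902, 'px': array([352.01368316, 229.87251617])}
{'c': array([ 507.92370605, -172.08580017]), 'L': 187.26368713378906, 'W': 55.460697174072266, 'yaw': 11.734061241149902, 'px': array([352.01368316, 229.87251617])}
(array([0.011 , 0.0825, 0.4437]), array([-0.0002, -0.0001, -0.0263]), np.float64(-1.22))
```

View pics/I1.png

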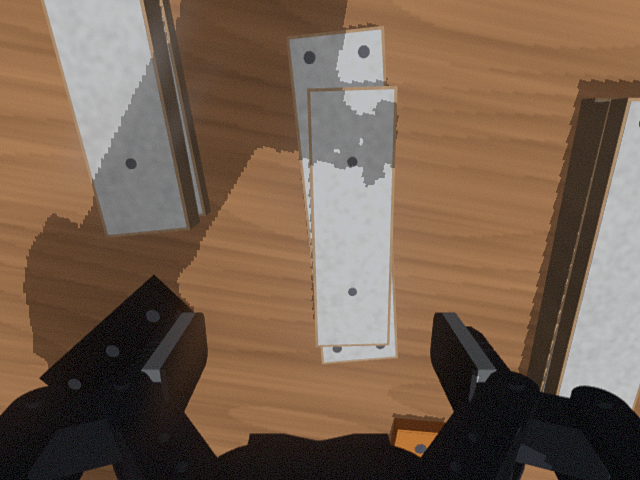

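I1: the drawer front (centre (352,230), holes at (352,161) and (352,292)) is on top of the rail, and the fingers have clear room on both sides.

```bash
python3 -m inch '[[0.003,0.02,0.01,0,0,-0.01],[0.007,0.05,0.05,0,0,-0.02],[0.011,0.0825,0.11,0,0,-0.026],[0.011,0.0825,0.18,0,0,-0.026],[0.011,0.0825,0.25,0,0,-0.026],[0.011,0.0825,0.32,0,0,-0.026],[0.011,0.0825,0.38,0,0,-0.026],[0.011,0.0825,0.42,0,0,-0.026],[0.011,0.0825,0.435,0,0,-0.026],[0.011,0.0825,0.435,0,0,-0.026]]'; python3 - <<'E'
from h import *
print(go([507.9,-172.1,45.2],np.radians(90+11.7)))
E
```

```text
t: 32.05
eef_pos: [507.9, -173.3, 48.1]
eef_rot: [0.0, 0.995, 0.101, 0.0]
contact_force: [-0.2, 0.0, -0.1]
opening: 85.7
gripper_force: 0.0
(array([ 0.0009, -0.0037,  0.0095]), array([ 0.0001, -0.0001, -0.0012]), np.float64(-1.19))
```

```bash
python3 -m inch '[[0.001,-0.003,0.005,0,0,0],[0.001,-0.003,0.011,0,0,0],[0.001,-0.003,0.011,0,0,0],[0.001,-0.003,0.011,0,0,0],[0.001,-0.003,0.011,0,0,0],[0.001,-0.003,0.011,0,0,0],[0.001,-0.003,0.011,0,0,0],[0.001,-0.003,0.011,0,0,0],[0.001,-0.003,0.011,0,0,0],[0.001,-0.003,0.011,0,0,0]]' 0.5; python3 -m inch '[[0,0,-0.02,0,0,0],[0,0,-0.06,0,0,0],[0,0,-0.12,0,0,0],[0,0,-0.18,0,0,0],[0,0,-0.24,0,0,0],[0,0,-0.3,0,0,0],[0,0,-0.33,0,0,0],[0,0,-0.34,0,0,0],[0,0,-0.34,0,0,0],[0,0,-0.34,0,0,0]]';python3 snap.py I2;  python3 - <<'E'
from fit import *
print(go([576.2,-8.7,pose()[0][2]],np.radians(90+15.77)))
E
```

```text
t: 33.3
eef_pos: [508.4, -172.2, 46.4]
eef_rot: [0.0, 0.995, 0.101, 0.001]
contact_force: [-3.1, 1.9, 12.0]
opening: 55.8
gripper_force: 60.9
t: 34.55
eef_pos: [507.4, -172.1, 146.1]
eef_rot: [-0.0, 0.995, 0.101, -0.001]
contact_force: [0.4, -0.3, -1.0]
opening: 55.2
gripper_force: 63.6
[ 507.41583062 -172.13485236  146.10446917]
(array([ 3.343e-01, -4.874e-01, -1.000e-04]), array([-0.0006,  0.0011, -0.069 ]), np.float64(-1.17))
```

```bash
python3 -m inch '[[0.02,-0.03,0,0,0,0],[0.05,-0.08,0,0,0,-0.01],[0.1,-0.16,0,0,0,-0.02],[0.17,-0.25,0,0,0,-0.035],[0.23,-0.34,0,0,0,-0.05],[0.28,-0.42,0.03,0,0,-0.06],[0.32,-0.47,0.07,0,0,-0.067],[0.334,-0.487,0.11,0,0,-0.068],[0.334,-0.487,0.14,0,0,-0.068],[0.334,-0.487,0.15,0,0,-0.068]]'|head -2;  python3 -c "
from h import *
print(go([576.2,-8.7,85],np.radians(90+15.77)))"
```

```text
t: 35.85
eef_pos: [575.8, -10.3, 100.7]
(array([ 0.003 , -0.0049,  0.0524]), array([ 0.0003,  0.002 , -0.0027]), np.float64(-1.44))
```

```bash
python3 -m inch '[[0.001,-0.001,0.01,0,0,0],[0.001,-0.001,0.03,0,0,0],[0.001,-0.001,0.045,0,0,0],[0.001,-0.001,0.054,0,0,0],[0.001,-0.001,0.054,0,0,0],[0.001,-0.001,0.054,0,0,0],[0.001,-0.001,0.054,0,0,0],[0.001,-0.001,0.054,0,0,0],[0.001,-0.001,0.054,0,0,0],[0.001,-0.001,0.054,0,0,0]]'|head -2; python3 snap.py J1; python3 -c "
from fit import *
print(go([576.2,-8.7,76.4],np.radians(90+15.77)))"
```

```text
t: 37.1
eef_pos: [576.8, -8.6, 85.6]
[576.76158365  -8.60984863  85.59209634]
(array([-0.0019, -0.0002,  0.0306]), array([ 0.    , -0.    , -0.0011]), np.float64(-1.45))
```

View pics/J1.png

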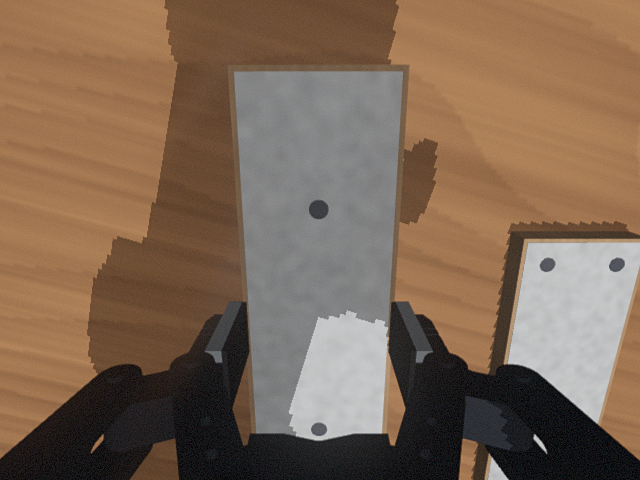

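J1: the held front hides its pile exactly, centred on column 318. The loose rail is at right, (570,330).

```bash
python3 -m inch '[[-0.001,0,0.006,0,0,0],[-0.001,0,0.014,0,0,0],[-0.001,0,0.022,0,0,0],[-0.001,0,0.028,0,0,0],[-0.001,0,0.031,0,0,0],[-0.001,0,0.032,0,0,0],[-0.001,0,0.032,0,0,0],[-0.001,0,0.032,0,0,0],[-0.001,0,0.032,0,0,0],[-0.001,0,0.032,0,0,0]]'; python3 -m inch '[[0,0,0,0,0,0],[0,0,0,0,0,0],[0,0,0,0,0,0],[0,0,0,0,0,0],[0,0,-0.01,0,0,0],[0,0,-0.06,0,0,0],[0,0,-0.15,0,0,0],[0,0,-0.26,0,0,0],[0,0,-0.35,0,0,0],[0,0,-0.38,0,0,0]]' 1|head -2; python3 snap.py J2; python3 -c "
from fit import *
x=fit('J2',(318,260),60,3); print({k:x[k] for k in('c','L','W','yaw')})
print(go([470,-165,190],np.radians(102)))
"
```

```text
t: 38.4
eef_pos: [576.4, -8.7, 76.5]
eef_rot: [0.0, 0.991, 0.137, -0.0]
contact_force: [-2.5, 1.5, 4.7]
opening: 55.4
gripper_force: 64.4
t: 39.65
eef_pos: [577.6, -8.6, 192.7]
[577.57019769  -8.63664392 192.70120457]
{'c': array([576.1697998 ,  -9.95307159]), 'L': 186.5552520751953, 'W': 55.43043899536133, 'yaw': 15.802989959716797}
(array([-0.4862,  0.4047,  0.0075]), array([ 0.001 , -0.0038,  0.0617]), np.float64(-1.42))
```

```bash
python3 -m inch '[[-0.03,0.02,0,0,0,0.01],[-0.08,0.07,0,0,0,0.02],[-0.16,0.14,0,0,0,0.03],[-0.25,0.21,0,0,0,0.04],[-0.34,0.28,0,0,0,0.05],[-0.42,0.35,0,0,0,0.06],[-0.47,0.39,0,0,0,0.062],[-0.486,0.405,0,0,0,0.062],[-0.486,0.405,0,0,0,0.062],[-0.486,0.405,0,0,0,0.062]]'|head -2;python3 snap.py K1; python3 - <<'E'
from fit import *
for p in((320,150),(320,260)):
    x=fit("K1",p,15,3); print({k:x[k] for k in("c","L","W","yaw","px")})
c=x["c"]; print(go([*c,33],np.radians(90+x["yaw"])))
E
```

```text
t: 40.95
eef_pos: [469.6, -164.1, 189.9]
[ 469.61063983 -164.10007153  189.90677929]
{'c': array([ 508.81152344, -170.88374329]), 'L': 238.65023803710938, 'W': 61.53427505493164, 'yaw': 15.728164672851562, 'px': array([336.82373889, 177.31702772])}
{'c': array([ 508.81152344, -170.88374329]), 'L': 238.65023803710938, 'W': 61.53427505493164, 'yaw': 15.728164672851562, 'px': array([336.82373889, 177.31702772])}
(array([0.1229, 0.0497, 0.5231]), array([-0.0003, -0.0003, -0.0606]), np.float64(-1.13))
```

View pics/K1.png

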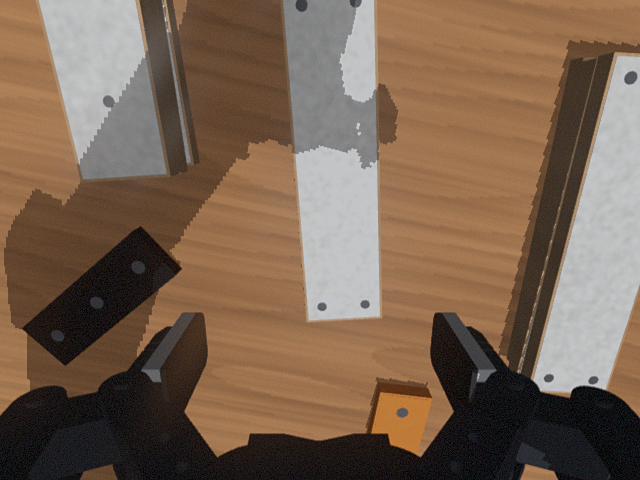

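K1: the rail's far end is cut off at the top of the picture, so I take its centre from the near end, (343,320), plus half its length.

```bash
python3 -c "
from h import *
print(go([513.1,-169.7,60],np.radians(90+15.73)))"; python3 -m inch '[[0.01,0.01,0.01,0,0,-0.01],[0.04,0.015,0.05,0,0,-0.03],[0.08,0.025,0.11,0,0,-0.05],[0.12,0.035,0.18,0,0,-0.06],[0.137,0.046,0.25,0,0,-0.06],[0.137,0.046,0.32,0,0,-0.06],[0.137,0.046,0.38,0,0,-0.06],[0.137,0.046,0.42,0,0,-0.06],[0.137,0.046,0.433,0,0,-0.06],[0.137,0.046,0.433,0,0,-0.06]]'; python3 -c "
from h import *
print(go([513.1,-169.7,33],np.radians(90+15.73)))"
```

```text
(array([0.1377, 0.0488, 0.4331]), array([-0.0003, -0.0003, -0.0606]), np.float64(-1.13))
t: 42.25
eef_pos: [512.3, -170.1, 60.2]
eef_rot: [0.0, 0.991, 0.136, 0.0]
contact_force: [0.5, 0.0, 0.3]
opening: 85.5
gripper_force: 0.0
(array([ 0.0031, -0.0006,  0.0906]), array([ 0.0002, -0.0002, -0.0023]), np.float64(-1.12))
```

```bash
python3 -m inch '[[0.002,0,0.01,0,0,0],[0.002,0,0.03,0,0,0],[0.002,0,0.055,0,0,0],[0.002,0,0.075,0,0,0],[0.002,0,0.085,0,0,0],[0.002,0,0.089,0,0,0],[0.002,0,0.089,0,0,0],[0.002,0,0.089,0,0,0],[0.002,0,0.089,0,0,0],[0.002,0,0.089,0,0,0]]'; python3 -m inch '[[0,0,0,0,0,0],[0,0,0,0,0,0],[0,0,0,0,0,0],[0,0,0,0,0,0],[0,0,0,0,0,0],[0,0,0,0,0,0],[0,0,0,0,0,0],[0,0,0,0,0,0],[0,0,0,0,0,0],[0,0,0,0,0,0]]' 0.5; python3 -m inch '[[0,0,-0.02,0,0,0],[0,0,-0.06,0,0,0],[0,0,-0.12,0,0,0],[0,0,-0.18,0,0,0],[0,0,-0.24,0,0,0],[0,0,-0.3,0,0,0],[0,0,-0.35,0,0,0],[0,0,-0.37,0,0,0],[0,0,-0.37,0,0,0],[0,0,-0.37,0,0,0]]';python3 snap.py K2;  python3 - <<'E'
from h import *
print(go([504.9,-369.7,pose()[0][2]],np.radians(90+9.07)))
E
```

```text
t: 43.5
eef_pos: [512.7, -169.9, 33.5]
eef_rot: [0.0, 0.991, 0.136, 0.0]
contact_force: [0.4, -0.5, -0.8]
opening: 85.1
gripper_force: 0.0
t: 44.75
eef_pos: [514.5, -169.7, 38.0]
eef_rot: [0.001, 0.991, 0.136, 0.002]
contact_force: [-9.7, 3.8, 40.7]
opening: 43.0
gripper_force: 20.0
t: 46.0
eef_pos: [512.2, -169.8, 143.8]
eef_rot: [-0.0, 0.991, 0.136, -0.001]
contact_force: [0.9, 0.8, 0.2]
opening: 42.7
gripper_force: 0.0
[ 512.22089395 -169.81863939  143.77753822]
(array([-2.024e-01,  6.353e-01, -2.000e-04]), array([-0.0006,  0.0012,  0.1086]), np.float64(-1.1))
```

View pics/K2.png

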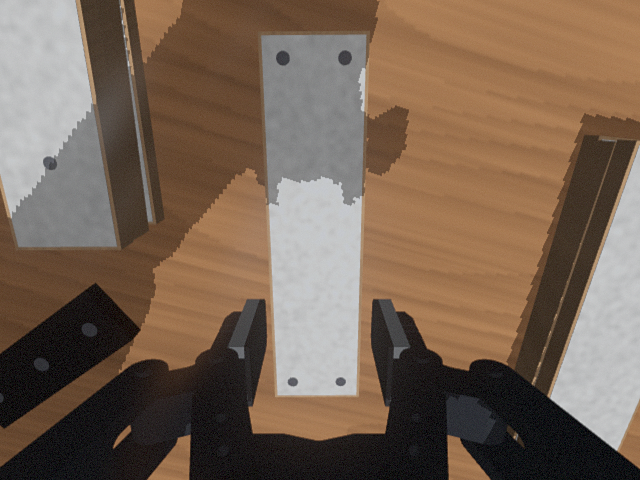

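K2: the grip missed. The fingers closed above the rail because the pads sit farther back when wide open, and the rail is still flat at (317,215). I'll re-measure, reopen and go about 11 mm lower.

```bash
python3 - <<'E'
from fit import *
x=fit("K2",(318,260),15,3); print({k:x[k] for k in("c","L","W","yaw","px")})
c=x["c"]; print(go([*c,60],np.radians(90+x["yaw"])))
E
```

```text
{'c': array([ 512.91387939, -168.31234741]), 'L': 247.1448516845703, 'W': 61.485477447509766, 'yaw': 15.926645278930664, 'px': array([315.03506904, 240.64323029])}
(array([ 0.004 , -0.0039,  0.2789]), array([-0.0007,  0.0012, -0.0057]), np.float64(-1.1))
```

```bash
python3 -m inch '[[0,0,0.01,0,0,0],[0,0,0.03,0,0,0],[0.003,-0.003,0.07,0,0,-0.004],[0.003,-0.003,0.12,0,0,-0.004],[0.003,-0.003,0.17,0,0,-0.004],[0.003,-0.003,0.22,0,0,-0.004],[0.003,-0.003,0.26,0,0,-0.004],[0.003,-0.003,0.275,0,0,-0.004],[0.003,-0.003,0.279,0,0,-0.004],[0.003,-0.003,0.279,0,0,-0.004]]' 1;python3 -m inch '[[0,0,0.01,0,0,0],[0,0,0.03,0,0,0],[0,0,0.06,0,0,0],[0,0,0.09,0,0,0],[0,0,0.11,0,0,0],[0,0,0.123,0,0,0],[0,0,0.126,0,0,0],[0,0,0.126,0,0,0],[0,0,0.126,0,0,0],[0,0,0.126,0,0,0]]'
```

```text
t: 47.3
eef_pos: [513.6, -168.9, 61.0]
eef_rot: [0.0, 0.99, 0.138, 0.0]
contact_force: [0.5, -0.2, 0.5]
opening: 85.2
gripper_force: 0.0
t: 48.55
eef_pos: [513.4, -168.9, 23.1]
eef_rot: [0.0, 0.99, 0.138, 0.0]
contact_force: [0.3, -0.1, -0.5]
opening: 84.9
gripper_force: 0.0
```

```bash
python3 -m inch '[[0,0,0.003,0,0,0],[0,0,0.003,0,0,0],[0,0,0.003,0,0,0],[0,0,0.003,0,0,0],[0,0,0.003,0,0,0],[0,0,0.003,0,0,0],[0,0,0.003,0,0,0],[0,0,0.003,0,0,0],[0,0,0.003,0,0,0],[0,0,0.003,0,0,0]]' 0.6
```

```text
t: 49.8
eef_pos: [513.4, -168.8, 22.4]
eef_rot: [0.0, 0.99, 0.138, 0.0]
contact_force: [-1.3, 0.4, 6.0]
opening: 62.2
gripper_force: 66.2
```

Opening 62 mm at 66 N, so the rail is gripped. Lift it.

```bash
python3 -m inch '[[0,0,-0.02,0,0,0],[0,0,-0.06,0,0,0],[0,0,-0.12,0,0,0],[0,0,-0.18,0,0,0],[0,0,-0.24,0,0,0],[0,0,-0.3,0,0,0],[0,0,-0.34,0,0,0],[0,0,-0.36,0,0,0],[0,0,-0.36,0,0,0],[0,0,-0.36,0,0,0]]';  python3 - <<'E'
from h import *
print(go([504.9,-369.7,pose()[0][2]],np.radians(90+9.07)))
E
```

```text
t: 51.05
eef_pos: [512.8, -168.7, 129.3]
eef_rot: [-0.0, 0.99, 0.138, -0.001]
contact_force: [-0.4, 1.1, -1.1]
opening: 62.3
gripper_force: 65.8
(array([-2.081e-01,  6.374e-01, -2.000e-04]), array([-0.0006,  0.0011,  0.1126]), np.float64(-1.11))
```

```bash
python3 -m inch '[[-0.01,0.03,0,0,0,0.005],[-0.03,0.09,0,0,0,0.015],[-0.06,0.18,0,0,0,0.03],[-0.1,0.3,0,0,0,0.05],[-0.14,0.42,0,0,0,0.07],[-0.17,0.53,0,0,0,0.09],[-0.195,0.6,0,0,0,0.105],[-0.206,0.632,0,0,0,0.112],[-0.208,0.637,0,0,0,0.113],[-0.208,0.637,0,0,0,0.113]]'|head -2; python3 -c "
from h import *
print(go([505.1,-369.9,75],np.radians(90+9.07)))"
```

```text
t: 52.3
eef_pos: [505.7, -368.3, 129.9]
(array([-0.003,  0.005,  0.183]), array([-0.0009, -0.0001,  0.0013]), np.float64(-0.87))
```

```bash
python3 -m inch '[[-0.001,0.001,0.01,0,0,0],[-0.001,0.001,0.03,0,0,0],[-0.001,0.001,0.06,0,0,0],[-0.001,0.001,0.1,0,0,0],[-0.001,0.001,0.14,0,0,0],[-0.001,0.001,0.165,0,0,0],[-0.001,0.001,0.178,0,0,0],[-0.001,0.001,0.182,0,0,0],[-0.001,0.001,0.182,0,0,0],[-0.001,0.001,0.182,0,0,0]]'|head -2; python3 snap.py L1; python3 -c "
from h import *
print(go([505.1,-369.9,67.6],np.radians(90+9.07)))"
```

```text
t: 53.55
eef_pos: [505.3, -370.2, 75.8]
[ 505.33502646 -370.17362343   75.80613904]
(array([-0.0005, -0.0009,  0.0272]), array([ 0.0005, -0.0004, -0.0004]), np.float64(-0.87))
```

View pics/L1.png

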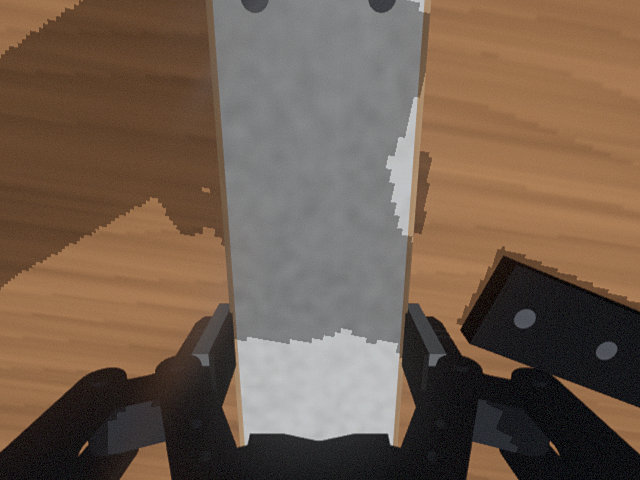

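L1: the rail covers its pile symmetrically, and the black look-alike at (560,320) is well below the fingers. Lower and release.

```bash
python3 -m inch '[[0,0,0.006,0,0,0],[0,0,0.013,0,0,0],[0,0,0.02,0,0,0],[0,0,0.025,0,0,0],[0,0,0.028,0,0,0],[0,0,0.029,0,0,0],[0,0,0.029,0,0,0],[0,0,0.029,0,0,0],[0,0,0.029,0,0,0],[0,0,0.029,0,0,0]]'; python3 -m inch '[[0,0,0,0,0,0],[0,0,0,0,0,0],[0,0,0,0,0,0],[0,0,0,0,0,0],[0,0,-0.01,0,0,0],[0,0,-0.06,0,0,0],[0,0,-0.15,0,0,0],[0,0,-0.26,0,0,0],[0,0,-0.36,0,0,0],[0,0,-0.42,0,0,0]]' 1;python3 -m inch '[[-0.03,0,-0.05,0,0,0],[-0.08,0,-0.15,0,0,0],[-0.13,0,-0.25,0,0,0],[-0.15,0,-0.33,0,0,0],[-0.15,0,-0.36,0,0,0],[-0.15,0,-0.36,0,0,0],[-0.15,0,-0.36,0,0,0],[-0.15,0,-0.36,0,0,0],[-0.15,0,-0.36,0,0,0],[-0.15,0,-0.36,0,0,0]]'|head -2; python3 snap.py L2; python3 - <<'E'
from fit import *
x=fit('L2',(318,200),60,3); print({k:x[k] for k in('c','L','W','yaw')})
a=imaging.grab_frame("scene");b=imaging.grab_frame("side");l=cv2.imread("pics/L2.png")
cv2.imwrite("pics/end.png",np.hstack([a[150:380,130:530],b[130:360,150:550]]))
E
```

```text
t: 54.85
eef_pos: [505.0, -370.0, 67.4]
eef_rot: [-0.0, 0.997, 0.079, -0.0]
contact_force: [-3.5, 1.1, 6.2]
opening: 62.6
gripper_force: 66.5
t: 56.1
eef_pos: [505.8, -370.5, 195.5]
eef_rot: [0.001, 0.997, 0.079, 0.001]
contact_force: [0.4, 0.6, -0.1]
opening: 85.1
gripper_force: 0.0
t: 57.35
eef_pos: [460.7, -377.0, 300.4]
[ 460.65432731 -377.02418167  300.35201112]
{'c': array([ 505.36618042, -371.1182251 ]), 'L': 246.3506622314453, 'W': 61.62779235839844, 'yaw': 9.073238372802734}
```

View pics/end.png

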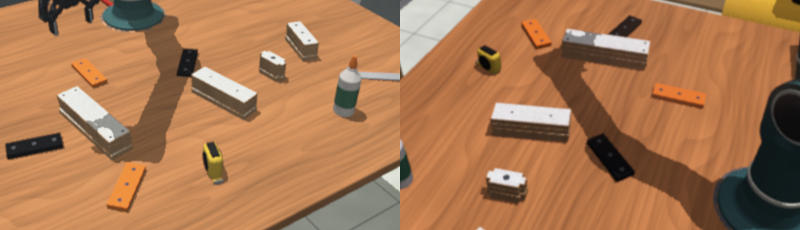

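The final views show all four piles one part higher and flush: rail (95,122), front (224,92), block (272,65) and cleat (302,40) in the left half. The bottle and the tape measure are still in place.

```bash
python3 -c "
from rig import finish_job
print(finish_job())"
```

```text
the job is handed in; nothing more can be done
None
```

The job is handed in: block, cleat, front and rail were laid in that order on their own piles, each measured within about 1.5 mm of its pile; the rail's first grip missed and pressed on it with about 41 N of wrist force, and the second held.

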